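# Stack a two-level calibration kit on its rack base

### The job

Build up the calibration kit on the black rack base, from the bottom up: lay the beige stick module on the base between its two end walls and in line with it, set the blue deck squarely on top of the base walls, put the white puck in the middle of the deck, and last lay the grey lid, handle up, squarely on the deck walls. Set each part down rather than dropping it, let go of it before taking the next, and leave the black parts box, the red hex key set and the blue dongle where they are.

Things in the scene. Friction and masses are not known exactly. Their poses are not given: they have to be found in the camera images.
- rack_base: Black rack base, screwed down: a channel 56 mm wide (x), 112 mm long (y), 30 mm high. Floor 10 mm thick; at each end (+y, -y) a wall 14 mm thick, 56 mm wide, top 30 mm above the bench; 84 mm between the walls; long sides (+x, -x) open. Screw ears 4 mm high stick out 14 mm past each end. Origin: centre of the underside, z up. The module lies on its floor, long side along y.
- deck_center (a point): Blue deck, loose, same channel shape: 56 (x) x 112 (y) x 30 mm, floor plate 10 mm thick, flat below, a 14 mm thick wall at each end (+y, -y), long sides open. This point: centre of the plate, 5 mm above the underside. Grip across x (56 mm) by the plate's long edges at mid-length. Stacked, it lies on the base's wall tops, this point 35 mm above the base origin. z up.
- lid_grip (a point): Grey lid, loose, 56 (x) x 112 (y) mm, plate 6 mm thick, flat below, with an orange bar handle in its middle, 16 mm wide (x), 50 mm long (y), top 26 mm above the underside. This point: centre of the handle, 16 mm above the underside; grip it across x. Stacked, it lies on the deck's wall tops, this point 41 mm above the deck's point. z up.
- module_center (a point): Stick module, loose: beige board 42 mm wide (x), 68 mm long (y), 6 mm thick, with a round black stick base near +y and a silver plate near -y, 10 mm high over all. This point: its centre, 5 mm above the underside; grip across x (42 mm) by the board's long edges, in the lowest 6 mm. Either end may face either wall. On the base floor this point is 15 mm above the base origin. z up.
- puck_center (a point): White round calibration puck, loose, 54 mm diameter, 14 mm high, axis z up; this point is its centre, 7 mm above the underside. Turn does not matter. On the deck it lies on the floor plate between the walls, so this point is 12 mm above the deck's point.
- hexkey_set: Bystander: red folding hex key set, 30 x 90 x 18 mm, lying; origin at the centre of the underside, long along y. To be left alone.
- parts_box_c: Bystander: small black lidded parts box, 58 x 66 x 23 mm; origin at the centre of the underside. To be left alone.
- dongle: Bystander: small blue memory-stick shaped dongle, 18 x 48 x 12 mm; origin at the centre of the underside, long along y. To be left alone.
Things that resemble listed ones, but are neither listed nor needed, are in the scene too. What is shaped like the part that bears module_center but green is not meant.

How it is judged:
On the way, in this order (a step that is already met when the one before it is completed fails the run):
1. the stick module lies on the floor of the rack base between its walls, in line with it, let go (x of module_center in the frame of rack_base between -0.012 and 0.012 m and y of module_center in the frame of rack_base between -0.012 and 0.012 m and z of module_center in the frame of rack_base between 0.011 and 0.02 m and angle between the y axis of module_center and the y axis of rack_base, either way round below 0.2 rad and angle between module_center's own z axis and vertical below 0.1 rad and contact force between the fingers and stick_module below 0.1 N), for 0.2 s.
2. the blue deck stands squarely on the walls of the rack base over the module, let go (x of module_center in the frame of rack_base between -0.012 and 0.012 m and y of module_center in the frame of rack_base between -0.012 and 0.012 m and z of module_center in the frame of rack_base between 0.011 and 0.02 m and angle between the y axis of module_center and the y axis of rack_base, either way round below 0.2 rad and angle between module_center's own z axis and vertical below 0.1 rad and horizontal distance between deck_center and rack_base below 0.012 m and angle between the y axis of deck_center and the y axis of rack_base, either way round below 0.17 rad and angle between deck_center's own z axis and vertical below 0.06 rad and z of deck_center in the frame of rack_base between 0.031 and 0.039 m and contact force between the fingers and blue_deck below 0.1 N), for 0.2 s.
3. the white puck lies in the middle of the deck, let go (x of module_center in the frame of rack_base between -0.012 and 0.012 m and y of module_center in the frame of rack_base between -0.012 and 0.012 m and z of module_center in the frame of rack_base between 0.011 and 0.02 m and angle between the y axis of module_center and the y axis of rack_base, either way round below 0.2 rad and angle between each of module_center, puck_center's own z axis and vertical below 0.1 rad and horizontal distance between deck_center and rack_base below 0.012 m and angle between the y axis of deck_center and the y axis of rack_base, either way round below 0.17 rad and angle between deck_center's own z axis and vertical below 0.06 rad and z of deck_center in the frame of rack_base between 0.031 and 0.039 m and horizontal distance between puck_center and deck_center below 0.012 m and z of puck_center in the frame of deck_center between 0.008 and 0.016 m and contact force between the fingers and puck below 0.1 N), for 0.2 s.
At the end, for the whole second after the job is handed in: Module flat on the base floor (12 mm each way, 0.2 rad); deck level on the base walls (12 mm, 0.17 rad); puck flat on the deck floor (12 mm from its middle); lid level on the deck walls, handle up (12 mm, 0.17 rad); all released and at rest (all of step 3 and horizontal distance between lid_grip and deck_center below 0.012 m and angle between the y axis of lid_grip and the y axis of deck_center, either way round below 0.17 rad and angle between lid_grip's own z axis and vertical below 0.06 rad and z of lid_grip in the frame of deck_center between 0.037 and 0.045 m and linear speed of each of stick_module, blue_deck, puck, lid below 0.02 m/s and contact force between the fingers and stick_module below 0.1 N and contact force between the fingers and blue_deck below 0.1 N and contact force between the fingers and lid below 0.1 N); the robot touches nothing.
It fails at once if a part of the kit is dropped (falls free at more than 0.7 m/s) ((linear speed of stick_module above 0.7 m/s and contact force between the fingers and stick_module below 0.1 N) or (linear speed of blue_deck above 0.7 m/s and contact force between the fingers and blue_deck below 0.1 N) or (linear speed of puck above 0.7 m/s and contact force between the fingers and puck below 0.1 N) or (linear speed of lid above 0.7 m/s and contact force between the fingers and lid below 0.1 N)).
It fails at once if the parts box, the hex key set or the dongle is moved by more than 20 mm (distance of any of hexkey_set, parts_box_c, dongle from where it was at the start of the episode above 0.02 m).
It also fails if it takes over 120 s, if anything falls off the work surface, if the arm or the gripper's body presses on something with over 40 N, if the wrist force passes 120 N, or if a joint passes its speed limit or range.

### The arm

A 6-joint arm with a two-finger parallel gripper is mounted at the origin on a cart in front of the work surface, level with it; the furniture and walls round the work are solid. World frame = base frame: x ahead of the robot, y to its left, z up, the work surface at z = 0. Lengths are in m, angles in rad, forces in N, time in s.
With the tool pointing down it reaches from about 0.425 to 0.95 m from the base axis. Payload 3.5 kg.
Tool frame: the origin (TCP) lies at the very end of the fingers, on their centre line; the grasp point (between the pads) lies 19 mm behind it; z points along the fingers, y is the direction in which the jaws open and shut (so a half turn about z gives the same grasp; the last joint's range is limited). The gripper opens to 85 mm and grips with 20 to 120 N. Pads are 22 mm wide; open, the fingers measure 114 mm over their backs; the gripper's body (76 mm by 85 mm) begins 54 mm behind the grasp point. The pads swing forward as they close: fully open they stand 13 mm farther back than shut.
Start: joints at [1.151, 0.286, 1.577, -0, 1.279, -0.15], TCP at [0.18, 0.651, 0.231] pointing down, gripper open.
Joint ranges: [-2.77, 2.77], [-0.9, 2.22], [0.21, 2.48], [-1.53, 4.67], [0.24, 2.81], [-2.84, 2.84]. Speed limits (rad/s): [2.79, 2.79, 3.14, 3.14, 3.14, 3.14].

### API

Orientations are given as a unit quaternion [x, y, z, w].
In Python, from plant import get_state, vision, ctrl, cut_out gives the robot as it stands.
- The arm moves only by the tool jog_arm, never from a script. Its argument "commands" is text: rows parted by semicolons, each of 6 numbers parted by spaces: the shift along the world's x, y, z in m, then the turn, a rotation vector about the world's x, y, z in rad. A call has 1 to 20 rows; each row is the pose to reach, as a shift and turn from the pose commanded when the call began; what a row does not reach only later rows make up. A row lasts 1/8 s, in which the tool goes at most 62.5 mm and 10.7 degrees, less where a joint would pass 70% of its speed; a pose out of reach is approached as far as the arm can. A call with a gripper value outside its range is refused whole. "gripper" is the opening in per cent of the stroke, from 0 (shut) to 100 (fully open), set as the call begins (left out, the last holds). The fingers move at their own pace and stop on an object; "grip_force" is the grip in N (left out, the last holds). Time passes only in rows, so rows that repeat a pose let the fingers close. It gives the time, the measured TCP pose, the force and the opening at its end, in the units of the state.
- get_state(): the state, without advancing time (a new reading comes with each control period).
- vision.read_camera(name): name is "side" or "top" or "wrist"; returns a dict with "frame" (480x640x3 uint8, red, green, blue), "z_map" (480x640 float32, m along the optical axis (not along the pixel's ray), 0 where there is no reading), "fx", "fy", "cx", "cy" (pixels), "D" ([k1, k2, p1, p2, k3] as OpenCV has them; the pictures are not rectified), "R" (3x3) and "t" (3): a world point X has camera coordinates R X + t. Camera axes: x right, y down, z forward; pixel columns grow to the right and rows downward; lengths in m; the calibration is good to about 2 mm. A picture is of the moment at which its call begins.
- ctrl.sign_off(): hands the job in, once; it reports no verdict.
Trained networks look in the newest picture that a camera, given by its name, has taken for a name from the list of things; names that differ only in an ending like _2 or _b are one class to them, and where a whole thing is asked for, a point or a joint stands for the part that bears it (a point fixed in the world has none). Each returns a list of dicts, best first, with "conf" (0 to 1); they miss things now and then, are a little off and sometimes report something else, mostly with a low value. They report only what shows in the picture. A call takes as long as a camera call. They do not tell look-alikes from the thing itself.
- cut_out(camera, query): "pixels" (480x640 bool, what is visible of it) and "box" ([centre column, centre row, width, height] in pixels, round what is visible of it).
The state is a dict: "time": time; "qpos": joint angles; "dq": joint speeds; "joint_efforts": joint torques, N m; "eef_pos": TCP position; "tcp_rot": TCP orientation; "contact_force": force on the tool from outside, world axes, zero at the start; "wrist_torque": the same for the moment, N m; "opening": opening from 0.0 (shut) to 1.0 (fully open).
Only numpy, scipy, OpenCV 4.12 (cv2) and the standard library are available. Lean on these libraries where they do the work, as an engineer would, in place of code of your own. Each camera call takes 0.05 s, during which the arm holds its last target.

## Working session

There is one attempt and no reset: what is moved stays moved. The work goes in short steps, Python scripts to look and compute and a tool call to move; the robot and the scene stay as the last step left them, time stands still between calls to the robot, and variables do not carry over. Pictures are saved under pics/ and viewed, and the job is handed in when it is done.

Besides the shell and the picture viewer there is one more tool, called after ">>>" as name(argument=value, ...) on one line, values as JSON. jog_arm: Moves the arm, as the interface text tells. Its arguments: {"type":"object","properties":{"commands":{"type":"string"},"gripper":{"type":"number"},"grip_force":{"type":"number"}},"required":["commands"]}

```bash
ls; mkdir -p pics; cat > h.py <<'E'
import numpy as np,cv2
from plant import get_state, vision, ctrl, cut_out
def cam(n): return vision.read_camera(n)
def save(c,name): cv2.imwrite('pics/'+name,cv2.cvtColor(c['frame'],cv2.COLOR_RGB2BGR))
def pts(c):
    "world xyz for each pixel, nan where none"
    K=np.array([[c['fx'],0,c['cx']],[0,c['fy'],c['cy']],[0,0,1.]])
    v,u=np.mgrid[0:480,0:640]
    p=np.stack([u.ravel(),v.ravel()],1).astype(np.float64)[:,None]
    n=cv2.undistortPoints(p,K,np.array(c['D'],float))[:,0]
    z=c['z_map'].ravel().astype(float)
    X=np.c_[n*z[:,None],z]
    W=(X-np.array(c['t']))@np.array(c['R'])
    W[z<=0]=np.nan
    return W.reshape(480,640,3)
E
python3 - <<'E'
from h import *
for n in ['top','side','wrist']:
    c=cam(n); save(c,n+'0.png'); print(n,c['fx'],-np.array(c['R']).T@c['t'])
s=get_state();print(s)
E
```

```text
pics
top 565.1998214538194 [0.4362481  0.2509904  1.05723143]
side 536.5660450652838 [0.38702811 1.06173464 0.57281505]
wrist 380.9299035800735 [0.10078402 0.67223335 0.3729043 ]
{'time': 0.15, 'qpos': array([ 1.15099795e+00,  2.87014060e-01,  1.57785388e+00,  1.46523876e-05,
        1.27859252e+00, -1.49988864e-01]), 'dq': array([ 0.00083746, -0.00365427, -0.00342255, -0.00101314,  0.00349653,
        0.00044026]), 'joint_efforts': array([ 1.00999499e-03, -4.06604433e+01, -2.93141127e+01, -1.63500877e-04,
        3.93304828e-03,  6.63180977e-07]), 'eef_pos': array([0.17966874, 0.65011575, 0.2302232 ]), 'tcp_rot': array([ 1.34497974e-01,  9.90913428e-01, -8.94287285e-04, -2.69209319e-04]), 'contact_force': array([ 0.15175016, -0.18242806, -0.45094645]), 'wrist_torque': array([0.0070219 , 0.03758895, 0.00965689]), 'opening': 0.9962726212026051}
```

View pics/top0.png

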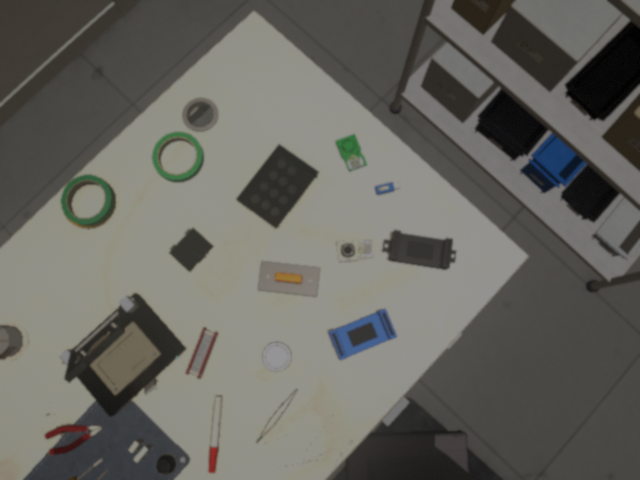

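View pics/side0.png

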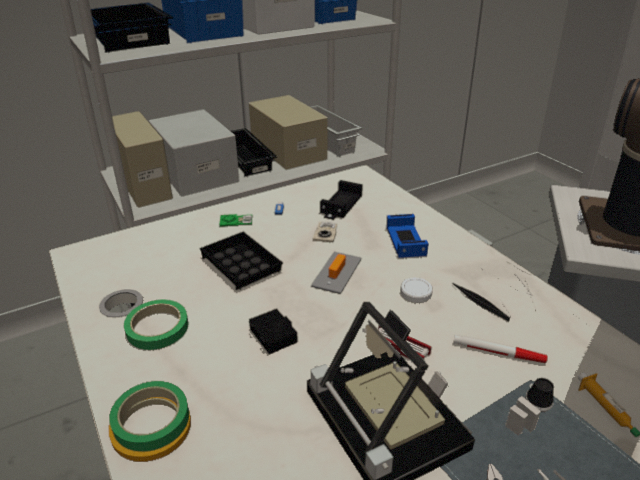

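```bash
cat > m.py <<'E'
from h import *
import sys
def look(camname,names,tag=None):
    c=cam(camname); W=pts(c)
    if tag: save(c,tag)
    for n in names:
        for d in cut_out(camname,n)[:4]:
            m=d['pixels']; w=W[m]; w=w[~np.isnan(w[:,0])]
            if len(w)<20: print(n,d['conf'],d['box'],'few'); continue
            zt=np.percentile(w[:,2],[5,50,95])
            r=cv2.minAreaRect(w[:,:2].astype(np.float32)*1000)
            b=cv2.boxPoints(r); e1=b[1]-b[0];e2=b[2]-b[1]
            L=e1 if np.hypot(*e1)>np.hypot(*e2) else e2
            a=np.degrees(np.arctan2(L[1],L[0]))%180
            print(n,'conf %.2f'%d['conf'],'box',np.round(d['box']),'n',m.sum(),'z',np.round(zt*1000,1),'rect c',np.round(r[0],1),'size',np.round(r[1],1),'longdir deg %.1f'%a,'med',np.round(np.median(w[:,:2],0)*1000,1),'rgb',np.median(c['frame'][m],0))
    return c,W
E
python3 - <<'E'
from m import *
N=['rack_base','deck_center','lid_grip','module_center','puck_center','hexkey_set','parts_box_c','dongle']
look('top',N); 
E
```

```text
rack_base conf 0.65 box [421. 249.  74.  42.] n 1931 z [ 4.9 11.  31.6] rect c [609.3  57.9] size [138.2  59.6] longdir deg 79.7 med [607.3  58.3] rgb [58. 56. 53.]
deck_center conf 0.84 box [364. 334.  65.  43.] n 1855 z [ 7.3 11.1 31.7] rect c [452.6 172.1] size [ 56.2 110.8] longdir deg 110.4 med [453.3 171.5] rgb [ 64.  87. 125.]
lid_grip conf 0.66 box [286. 279.  62.  37.] n 1853 z [ 1.9  6.2 26.3] rect c [559.3 306. ] size [113.9  61.5] longdir deg 82.4 med [557.5 305.5] rgb [126. 119. 111.]
module_center conf 0.86 box [355. 248.  37.  28.] n 725 z [ 1.8  6.2 10.8] rect c [612.  180.2] size [42.2 64.6] longdir deg 92.5 med [611.7 181.5] rgb [136. 134. 123.]
module_center conf 0.86 box [351. 153.  34.  37.] n 677 z [ 1.5  6.  11.1] rect c [805.8 181.6] size [71.2 41.6] longdir deg 22.4 med [804.6 180.9] rgb [ 66. 113.  67.]
puck_center conf 0.86 box [277. 357.  31.  31.] n 640 z [10.1 13.5 16.6] rect c [415.5 328. ] size [49.7 48.4] longdir deg 89.1 med [415.9 328.6] rgb [146. 144. 145.]
puck_center conf 0.50 box [387. 186.  25.  16.] n 221 z [ 1.8  7.7 11.3] rect c [733.2 114.8
[... 205 characters left out ...]
ed [423.6 464.9] rgb [113. 104.  98.]
hexkey_set conf 0.45 box [355. 248.  38.  28.] n 754 z [ 1.6  6.1 10.8] rect c [613.4 179.2] size [43.5 67.9] longdir deg 95.4 med [613.1 181.3] rgb [136.  134.  123.5]
hexkey_set conf 0.17 box [276. 357.  30.  31.] n 714 z [ 9.8 13.3 16.6] rect c [415.4 328.3] size [53.  52.3] longdir deg 89.1 med [416.  327.5] rgb [145. 143. 144.]
parts_box_c conf 0.59 box [189. 250.  42.  43.] n 976 z [16.4 21.3 24.5] rect c [617.9 489.7] size [61.4 68.4] longdir deg 138.3 med [615.2 487.4] rgb [52. 52. 47.]
dongle conf 0.77 box [386. 188.  27.  13.] n 201 z [ 2.6  7.9 11.4] rect c [731.8 114.2] size [18.8 45.5] longdir deg 107.0 med [731.5 114.9] rgb [ 93. 103. 122.]
```

Seen in the top view: the beige module is at (355,249), with the green look-alike at (351,153). Base is at (421,249), deck (364,334), puck (277,357) and lid (289,279). I'll refine the poses and take a close crop of the candidates.

```bash
cat > r.py <<'E'
from h import *
def rect(P):
    r=cv2.minAreaRect((P*1000).astype(np.float32)); b=cv2.boxPoints(r); e1=b[1]-b[0];e2=b[2]-b[1]
    L=e1 if np.hypot(*e1)>np.hypot(*e2) else e2
    return np.round(r[0],1),np.round(sorted(r[1]),1),round(float(np.degrees(np.arctan2(L[1],L[0]))%180),1)
def tops(camname,name,z0,z1,near=None,erode=0):
    c=cam(camname);W=pts(c)
    for d in cut_out(camname,name):
        m=d['pixels'].astype(np.uint8)
        m=cv2.dilate(m,np.ones((3,3),np.uint8))>0
        w=W[m]; w=w[~np.isnan(w[:,0])]; w=w[(w[:,2]>z0)&(w[:,2]<z1)]
        if len(w)<15: continue
        if near is not None and np.hypot(*(np.median(w[:,:2],0)-near))>0.05: continue
        print(camname,name,'%.2f'%d['conf'],len(w),*rect(w[:,:2]),'zmed',np.round(np.median(w[:,2])*1000,1)); 
        
E
python3 - <<'E'
from r import *
for cn in ['top','side']:
    tops(cn,'rack_base',.025,.036)
    tops(cn,'deck_center',.025,.036)
    tops(cn,'module_center',.003,.014)
    tops(cn,'lid_grip',.003,.03)
    tops(cn,'lid_grip',.018,.03)
    tops(cn,'puck_center',.009,.018)
c=cam('top'); f=cv2.cvtColor(c['frame'],cv2.COLOR_RGB2BGR)[130:370,250:470]
cv2.imwrite('pics/crop1.png',cv2.resize(f,None,fx=2.5,fy=2.5,interpolation=cv2.INTER_CUBIC))
E
```

```text
top rack_base 0.70 461 [607.8  58. ] [ 56.7 111. ] 79.5 zmed 29.9
top deck_center 0.65 480 [453.3 171. ] [ 55.8 112. ] 111.0 zmed 29.8
top module_center 0.79 584 [802.5 181.2] [41.8 69.9] 19.9 zmed 6.4
top module_center 0.64 662 [613.1 179. ] [43.6 69. ] 96.4 zmed 6.3
top lid_grip 0.94 1685 [560.  304.9] [ 61.1 115.9] 81.5 zmed 6.5
top lid_grip 0.76 239 [559.3 305. ] [16.1 49.9] 82.1 zmed 25.3
top puck_center 0.60 703 [415.5 328.2] [52.1 53. ] 88.9 zmed 13.2
side rack_base 0.73 247 [607.6  60.1] [ 57.1 117. ] 80.3 zmed 29.5
side deck_center 0.95 333 [452.9 175.1] [ 56.6 114.9] 111.6 zmed 29.6
side module_center 0.83 364 [612.1 180.9] [41.7 76.6] 94.5 zmed 6.0
side module_center 0.66 322 [804.  182.9] [46.1 65.6] 20.7 zmed 6.3
side lid_grip 0.85 1190 [559.  307.9] [ 56.7 114.3] 82.6 zmed 6.2
side lid_grip 0.32 1405 [614.3 485.7] [63.6 72.5] 136.0 zmed 21.9
side lid_grip 0.88 189 [558.3 308.2] [16.2 50.8] 81.7 zmed 25.1
side lid_grip 0.30 305 [607.6  61. ] [ 57.2 116. ] 80.0 zmed 25.0
side puck_center 0.64 569 [415.4 331.3] [53. 54.] 175.2 zmed 14.4
```

View pics/crop1.png

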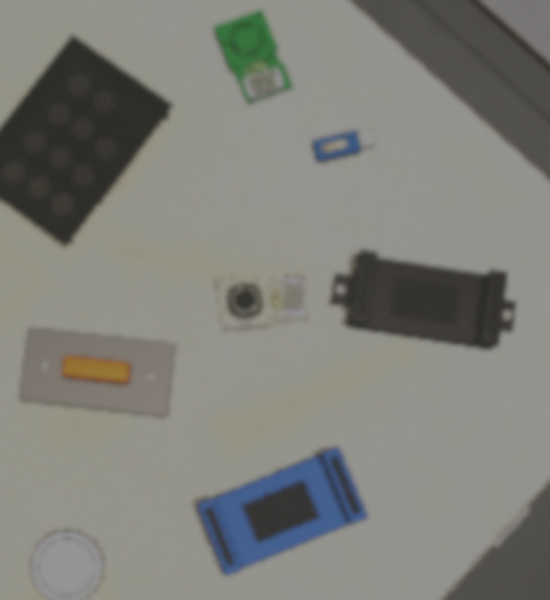

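Candidates for the module are the beige one at top (354,250) and the green one at (351,153). The crop confirms the beige one lies next to the base. I'm moving above it now.

>>> jog_arm(commands="0.433 -0.470 0 0 0 -1.204; 0.433 -0.470 0 0 0 -1.204; 0.433 -0.470 0 0 0 -1.204; 0.433 -0.470 0 0 0 -1.204; 0.433 -0.470 0 0 0 -1.204; 0.433 -0.470 0 0 0 -1.204; 0.433 -0.470 0 0 0 -1.204; 0.433 -0.470 0 0 0 -1.204; 0.433 -0.470 0 0 0 -1.204; 0.433 -0.470 0 0 0 -1.204; 0.433 -0.470 -0.05 0 0 -1.204; 0.433 -0.470 -0.1 0 0 -1.204; 0.433 -0.470 -0.1 0 0 -1.204; 0.433 -0.470 -0.1 0 0 -1.204", gripper=63)

```text
time: 3.6
eef_pos: [0.6139, 0.181, 0.1334]
tcp_rot: [0.672, 0.741, 0.001, 0.001]
contact_force: [-0.7, -0.5, 1.0]
opening: 0.632
```

```bash
python3 - <<'E'
from r import *
s=get_state();q=s['tcp_rot'];print(s['time'],s['eef_pos'],'jaw',np.degrees(2*np.arctan2(q[1],q[0]))-90,s['opening'],q)
c=cam('wrist');save(c,'w1.png')
for n in ['module_center','rack_base']:
    tops('wrist',n,.003 if n[0]=='m' else .025,.014 if n[0]=='m' else .036)
E
```

```text
3.6 [0.61391052 0.18098068 0.13335527] jaw 5.581873834420776 0.6317910548359316 [0.67183716 0.74069767 0.00101992 0.00087244]
wrist module_center 0.74 4073 [804.4 182.7] [43.  68.9] 19.7 zmed 6.4
wrist module_center 0.55 4474 [612.2 180.3] [41.5 68.1] 94.4 zmed 6.3
wrist rack_base 0.88 2381 [607.7  59.3] [ 55.9 113.1] 80.1 zmed 29.9
```

View pics/w1.png

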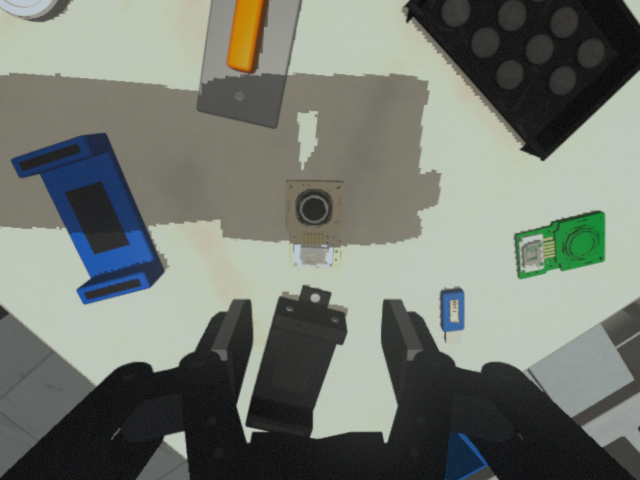

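The wrist view shows the beige module at (315,220) and the base at (300,360), and the measurements agree. Next I'll measure where the fingertips actually are at this opening.

```bash
python3 - <<'E'
from r import *
s=get_state();p=s['eef_pos']
c=cam('wrist');W=pts(c)
q=s['tcp_rot'];a=2*np.arctan2(q[1],q[0])-np.pi/2
d=W-p; j=d[...,0]*np.cos(a)+d[...,1]*np.sin(a); k=-d[...,0]*np.sin(a)+d[...,1]*np.cos(a)
m=(W[...,2]>.06)&(abs(j)<.08)&(abs(k)<.05)&(W[...,2]<.2)
for sgn in (1,-1):
    mm=m&(sgn*j>0)&(abs(k)<.02)
    print(sgn,mm.sum(),'zmin',np.percentile(W[mm][:,2],[0.5,2,5])-p[2],'j inner',np.percentile(abs(j[mm&(W[...,2]<p[2]+.015)]),[1,50,99]),'k',np.percentile(k[mm],[1,99]))
E
```

```text
1 10841 zmin [0.0067253  0.01105978 0.01619676] j inner [0.02724845 0.02760656 0.03973738] k [-0.01083356  0.01361077]
-1 11007 zmin [0.00663006 0.01073554 0.01617612] j inner [0.02627857 0.02673433 0.03857599] k [-0.01089979  0.01360538]
```

>>> jog_arm(commands="-0.001 -0.001 -0.06 0 0 -0.012; -0.001 -0.001 -0.10 0 0 -0.012; -0.001 -0.001 -0.122 0 0 -0.012; -0.001 -0.001 -0.122 0 0 -0.012; -0.001 -0.001 -0.122 0 0 -0.012")

```text
time: 4.53
eef_pos: [0.6137, 0.1799, 0.0115]
tcp_rot: [0.676, 0.737, 0.001, 0.001]
contact_force: [-0.1, 0.4, 1.1]
opening: 0.63
```

```bash
python3 - <<'E'
from r import *
s=get_state();print(s['eef_pos'],s['contact_force'])
c=cam('wrist');save(c,'w2.png')
E
```

```text
[0.61367901 0.17987208 0.01153279] [-0.07370952  0.39348213  1.07509329]
```

View pics/w2.png

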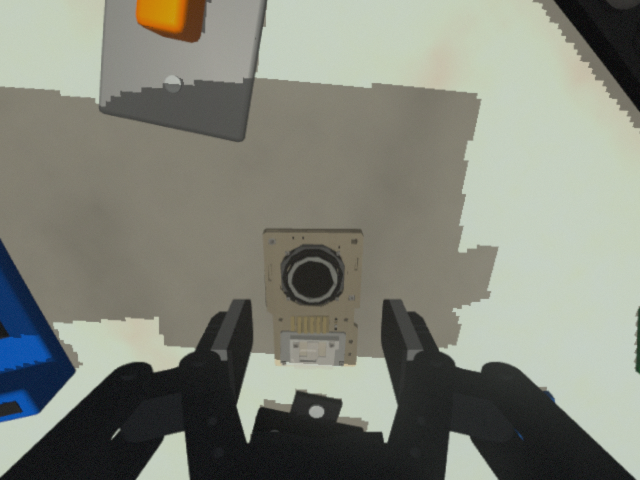

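The module sits centred between the fingers. I'll lower and grip.

>>> jog_arm(commands="-0.001 0 -0.013 0 0 0; -0.001 0 -0.013 0 0 0; -0.001 0 -0.013 0 0 0")

```text
time: 4.95
eef_pos: [0.6108, 0.1796, -0.0037]
tcp_rot: [0.676, 0.737, -0.0, -0.0]
contact_force: [0.5, -0.6, 1.4]
opening: 0.632
```

>>> jog_arm(commands="0 0 0 0 0 0; 0 0 0 0 0 0; 0 0 0 0 0 0; 0 0 0 0 0 0; 0 0 0 0 0 0", gripper=30, grip_force=35)

```text
time: 5.58
eef_pos: [0.6123, 0.1798, -0.0013]
tcp_rot: [0.676, 0.737, 0.001, 0.001]
contact_force: [-0.7, -0.3, 8.2]
opening: 0.473
```

>>> jog_arm(commands="0 0 0.03 0 0 0; 0 0 0.08 0 0 0; 0 0 0.10 0 0 0; 0 -0.06 0.10 0 0 -0.13; -0.005 -0.121 0.10 0 0 -0.26; -0.005 -0.121 0.10 0 0 -0.26; -0.005 -0.121 0.10 0 0 -0.26")

```text
time: 6.45
eef_pos: [0.6053, 0.0586, 0.0954]
tcp_rot: [0.766, 0.642, -0.0, -0.001]
contact_force: [0.2, 0.2, -0.8]
opening: 0.474
```

```bash
python3 - <<'E'
from r import *
s=get_state();q=s['tcp_rot'];print(s['eef_pos'],s['contact_force'],s['opening'],'jaw',np.degrees(2*np.arctan2(q[1],q[0]))-90)
c=cam('wrist');save(c,'w3.png')
tops('wrist','module_center',.08,.14)
tops('wrist','rack_base',.025,.036)
tops('top','module_center',.08,.14)
E
```

```text
[0.60527113 0.05857478 0.09542124] [ 0.23592865  0.23746694 -0.77649823] 0.47384690394554563 jaw -10.052394426320646
wrist module_center 0.73 14560 [606.4  59.8] [43.1 68.8] 80.1 zmed 103.1
wrist rack_base 0.77 2622 [608.   59.3] [ 55.9 111. ] 79.9 zmed 30.2
top module_center 0.51 252 [611.   86.1] [21.2 43. ] 178.7 zmed 103.7
```

View pics/w3.png

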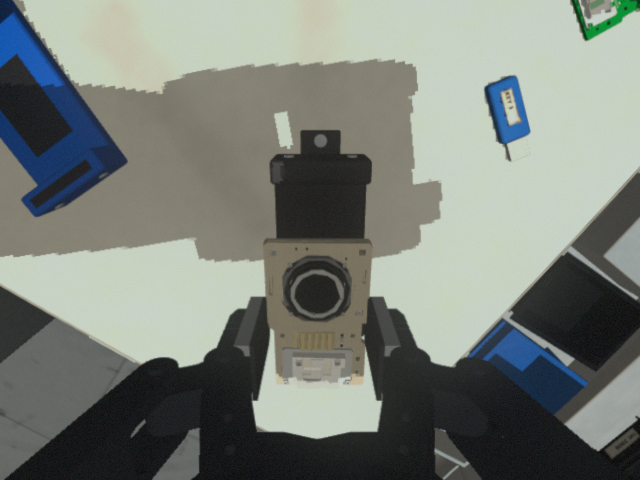

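The module is square in hand, above the base at (320,220). I'll lower it onto the floor.

>>> jog_arm(commands="0.001 0 -0.03 0 0 0; 0.002 0 -0.06 0 0 0; 0.002 0 -0.075 0 0 0; 0.002 0 -0.080 0 0 0; 0.002 0 -0.084 0 0 0; 0.002 0 -0.086 0 0 0; 0.002 0 -0.086 0 0 0; 0.002 0 -0.086 0 0 0")

```text
time: 7.8
eef_pos: [0.6082, 0.0585, 0.0109]
tcp_rot: [0.766, 0.643, 0.0, 0.0]
contact_force: [-0.4, 0.0, 0.3]
opening: 0.473
```

```bash
python3 - <<'E'
from r import *
s=get_state();print(s['eef_pos'],s['contact_force'])
tops('wrist','module_center',.005,.04)
E
```

```text
[0.60824798 0.05853795 0.01086863] [-0.42385934  0.01020375  0.32504338]
wrist module_center 0.84 14941 [608.3  55.6] [44.9 75.7] 79.4 zmed 18.3
```

Still about 2 mm above the floor, so I'll ease down, then open modestly and lift.

>>> jog_arm(commands="0 0 -0.001 0 0 0; 0 0 -0.002 0 0 0; 0 0 -0.0025 0 0 0; 0 0 -0.0025 0 0 0")

```text
time: 8.4
eef_pos: [0.6079, 0.0586, 0.0086]
tcp_rot: [0.766, 0.643, -0.0, -0.0]
contact_force: [-2.1, -0.5, 4.8]
opening: 0.472
```

>>> jog_arm(commands="0 0 0 0 0 0; 0 0 0 0 0 0; 0 0 0 0 0 0; 0 0 0 0 0 0; 0 0 0.04 0 0 0; 0 0 0.10 0 0 0; 0 0 0.12 0 0 0; 0 0 0.12 0 0 0", gripper=66)

```text
time: 9.4
eef_pos: [0.609, 0.0585, 0.1297]
tcp_rot: [0.766, 0.643, 0.001, 0.001]
contact_force: [-0.1, -1.1, -0.6]
opening: 0.663
```

```bash
python3 - <<'E'
from r import *
s=get_state();print(s['time'],s['eef_pos'],s['contact_force'])
c=cam('wrist');save(c,'w4.png')
tops('wrist','module_center',.013,.022,near=[.608,.059])
tops('wrist','rack_base',.027,.033)
tops('wrist','deck_center',.027,.033)
E
```

```text
9.4 [0.60899806 0.05850976 0.12969995] [-0.07270376 -1.13226369 -0.60121128]
wrist module_center 0.60 4983 [608.7  59.1] [41.4 67.9] 79.5 zmed 16.3
wrist rack_base 0.70 3437 [607.8  58.9] [ 56.1 111.7] 79.9 zmed 30.2
wrist deck_center 0.83 2609 [453.9 172.5] [ 56.6 112.7] 110.7 zmed 30.1
```

View pics/w4.png

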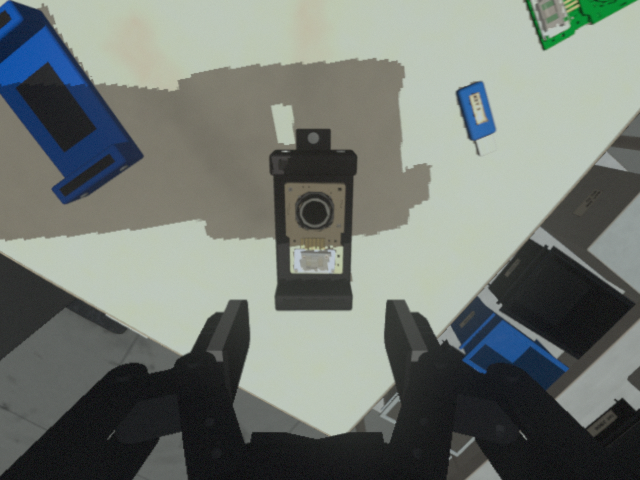

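The module is lying in the base, centred at (315,225). Next is the deck.

>>> jog_arm(commands="-0.155 0.114 0 0 0 0.54; -0.155 0.114 0 0 0 0.54; -0.155 0.114 0 0 0 0.54; -0.155 0.114 0 0 0 0.54; -0.155 0.114 -0.04 0 0 0.54; -0.155 0.114 -0.06 0 0 0.54; -0.155 0.114 -0.06 0 0 0.54; -0.155 0.114 -0.06 0 0 0.54", gripper=82)

```text
time: 10.75
eef_pos: [0.454, 0.1724, 0.0686]
tcp_rot: [0.567, 0.823, 0.0, 0.001]
contact_force: [-0.1, -0.4, -0.2]
opening: 0.823
```

```bash
python3 - <<'E'
from r import *
s=get_state();q=s['tcp_rot'];p=s['eef_pos'];print(p,s['opening'],'jaw',np.degrees(2*np.arctan2(q[1],q[0]))-90)
c=cam('wrist');save(c,'w5.png')
tops('wrist','deck_center',.027,.033)
tops('wrist','deck_center',.006,.033)
W=pts(c);a=2*np.arctan2(q[1],q[0])-np.pi/2
d=W-p; j=d[...,0]*np.cos(a)+d[...,1]*np.sin(a); k=-d[...,0]*np.sin(a)+d[...,1]*np.cos(a)
m=(W[...,2]>.05)&(abs(j)<.08)&(abs(k)<.02)&(W[...,2]<.15)
for sgn in (1,-1):
    mm=m&(sgn*j>0); print(np.percentile(W[mm][:,2],[.5,2])-p[2],np.percentile(abs(j[mm&(W[...,2]<p[2]+.02)]),[1,50]))
E
```

```text
[0.45399624 0.1723998  0.06855832] 0.8226200070173911 jaw 20.86567292947862
wrist deck_center 0.60 5545 [453.3 172.5] [ 56.3 112.2] 110.7 zmed 30.2
wrist deck_center 0.79 20105 [453.1 173.2] [ 56.3 112.6] 110.9 zmed 10.9
[0.01156974 0.01650921] [0.03521516 0.03576519]
[0.01139883 0.016393  ] [0.03410498 0.03458701]
```

View pics/w5.png

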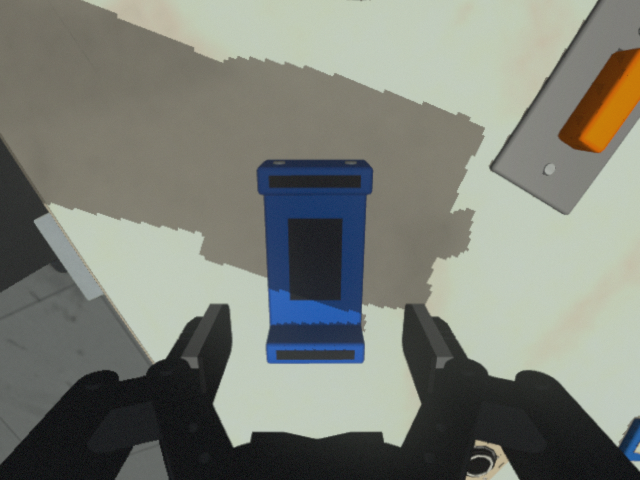

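The deck is centred between the fingers at (315,260). I'll descend and grip.

>>> jog_arm(commands="-0.001 0 -0.03 0 0 0; -0.001 0 -0.055 0 0 0; -0.001 0 -0.067 0 0 0; -0.001 0 -0.0735 0 0 0; -0.001 0 -0.0735 0 0 0; -0.001 0 -0.0735 0 0 0")

```text
time: 11.75
eef_pos: [0.4527, 0.1727, -0.0048]
tcp_rot: [0.567, 0.824, 0.001, 0.001]
contact_force: [-0.3, -0.6, -0.6]
opening: 0.819
```

>>> jog_arm(commands="0 0 0 0 0 0; 0 0 0 0 0 0; 0 0 0 0 0 0; 0 0 0 0 0 0; 0 0 0 0 0 0", gripper=45, grip_force=45)

```text
time: 12.38
eef_pos: [0.4537, 0.1729, -0.0037]
tcp_rot: [0.567, 0.824, 0.001, 0.001]
contact_force: [1.0, 0.5, 6.0]
opening: 0.64
```

>>> jog_arm(commands="0 0 0.03 0 0 0; 0 0 0.08 0 0 0; 0 0 0.11 0 0 0; 0.04 -0.03 0.11 0 0 -0.15; 0.08 -0.06 0.11 0 0 -0.30; 0.12 -0.09 0.11 0 0 -0.45; 0.154 -0.113 0.11 0 0 -0.54; 0.154 -0.113 0.11 0 0 -0.54; 0.154 -0.113 0.11 0 0 -0.54; 0.154 -0.113 0.11 0 0 -0.54")

```text
time: 13.62
eef_pos: [0.6047, 0.0604, 0.104]
tcp_rot: [0.766, 0.643, -0.0, -0.0]
contact_force: [-0.2, 0.1, -1.5]
opening: 0.641
```

```bash
python3 - <<'E'
from r import *
s=get_state();q=s['tcp_rot'];p=s['eef_pos'];print(s['time'],p,s['contact_force'],s['opening'],'jaw',np.degrees(2*np.arctan2(q[1],q[0]))-90)
c=cam('wrist');save(c,'w6.png')
tops('wrist','deck_center',.128,.145)
tops('wrist','deck_center',.11,.145)
tops('top','deck_center',.128,.145)
tops('side','deck_center',.128,.145)
E
```

```text
13.625 [0.60470659 0.06042006 0.10402025] [-0.19106177  0.11459798 -1.4635142 ] 0.6413224483156903 jaw -9.950293070446605
wrist deck_center 0.71 9344 [606.4  66.9] [ 56.5 100.9] 79.8 zmed 138.0
wrist deck_center 0.71 36709 [606.9  66.4] [ 58.2 101.5] 80.2 zmed 118.8
top deck_center 0.75 277 [614.4 108.1] [14.6 55.5] 172.2 zmed 138.3
side deck_center 0.80 318 [599.6  65.5] [ 69.7 114.6] 79.7 zmed 135.9
```

View pics/w6.png

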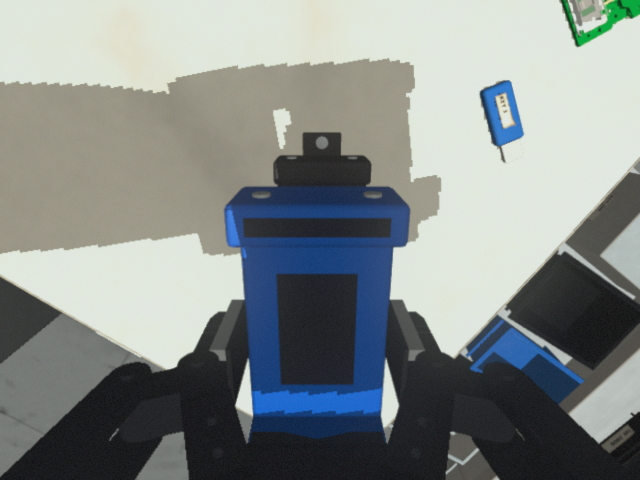

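The deck is held level over the base. I'll lower it partway and check.

>>> jog_arm(commands="0.002 -0.002 -0.03 0 0 0; 0.002 -0.002 -0.055 0 0 0; 0.002 -0.002 -0.068 0 0 0; 0.002 -0.002 -0.070 0 0 0; 0.002 -0.002 -0.070 0 0 0; 0.002 -0.002 -0.070 0 0 0")

```text
time: 14.82
eef_pos: [0.6088, 0.0575, 0.0356]
tcp_rot: [0.766, 0.643, 0.001, 0.001]
contact_force: [0.5, 0.8, -0.2]
opening: 0.639
```

```bash
python3 - <<'E'
from r import *
s=get_state();q=s['tcp_rot'];p=s['eef_pos'];print(s['time'],p,s['contact_force'])
c=cam('wrist');save(c,'w7.png')
tops('wrist','deck_center',.055,.075)
tops('top','deck_center',.055,.075)
tops('side','deck_center',.055,.075)
c=cam('side'); f=cv2.cvtColor(c['frame'],cv2.COLOR_RGB2BGR)[130:290,250:450]
cv2.imwrite('pics/s7.png',cv2.resize(f,None,fx=3,fy=3))
E
```

```text
14.825 [0.60884934 0.05751956 0.03563384] [ 0.52541362  0.78552175 -0.24985154]
wrist deck_center 0.91 10758 [610.2  63.2] [ 56.4 102.5] 80.0 zmed 69.3
top deck_center 0.60 269 [617.5 104.5] [15.4 56.7] 168.6 zmed 68.4
side deck_center 0.63 349 [607.8  61.5] [ 57.3 115.2] 80.8 zmed 64.2
```

View pics/s7.png

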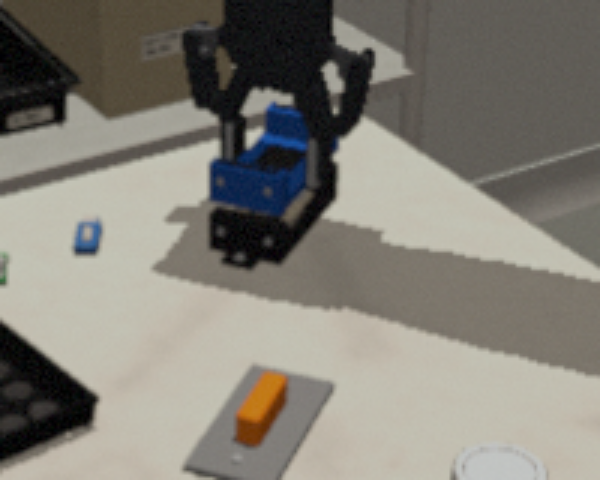

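The side crop shows the deck aligned over the base at about (270,190). I'll ease it down.

>>> jog_arm(commands="-0.001 0 -0.004 0 0 0; -0.001 0 -0.007 0 0 0; -0.001 0 -0.0085 0 0 0; -0.001 0 -0.0095 0 0 0; -0.001 0 -0.0100 0 0 0; -0.001 0 -0.0100 0 0 0; -0.001 0 -0.0100 0 0 0")

```text
time: 16.1
eef_pos: [0.6065, 0.0576, 0.0262]
tcp_rot: [0.766, 0.643, -0.001, -0.001]
contact_force: [-6.9, -0.4, 10.6]
opening: 0.647
```

>>> jog_arm(commands="0 0 0 0 0 0; 0 0 0 0 0 0; 0 0 0 0 0 0; 0 0 0 0 0 0; 0 0 0.04 0 0 0; 0 0 0.10 0 0 0; 0 0 0.13 0 0 0; 0 0 0.13 0 0 0; 0 0 0.13 0 0 0", gripper=82)

```text
time: 17.23
eef_pos: [0.6059, 0.0576, 0.1527]
tcp_rot: [0.766, 0.643, -0.001, -0.001]
contact_force: [0.3, -0.7, -0.4]
opening: 0.821
```

```bash
python3 - <<'E'
from r import *
s=get_state();q=s['tcp_rot'];p=s['eef_pos'];print(s['time'],p,s['contact_force'])
c=cam('wrist');save(c,'w8.png')
tops('wrist','deck_center',.055,.065)
tops('wrist','deck_center',.035,.065)
tops('wrist','puck_center',.009,.018)
E
```

```text
17.225 [0.60588773 0.05762134 0.15265585] [ 0.30075442 -0.74913241 -0.39622554]
wrist deck_center 0.61 3698 [607.3  57.6] [ 56.3 111.6] 79.9 zmed 60.1
wrist deck_center 0.75 13289 [607.5  58.1] [ 56.2 112.4] 80.0 zmed 40.9
```

View pics/w8.png

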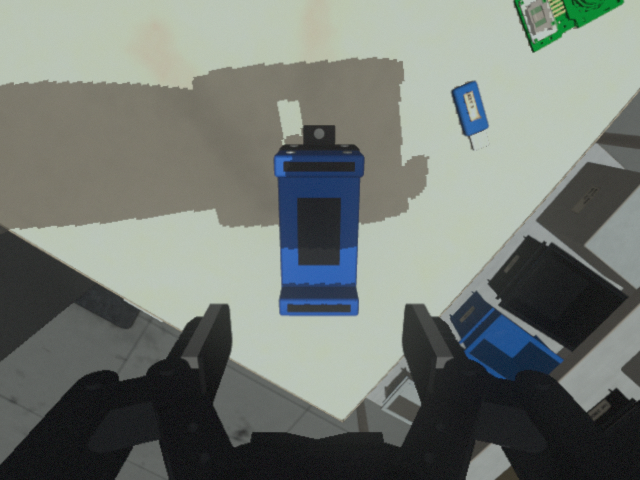

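The deck stands squarely on the base at (320,232), within 1.5 mm. On to the puck.

>>> jog_arm(commands="-0.19 0.271 0 0 0 0; -0.19 0.271 0 0 0 0; -0.19 0.271 0 0 0 0; -0.19 0.271 0 0 0 0; -0.19 0.271 0 0 0 0; -0.19 0.271 0 0 0 0; -0.19 0.271 -0.04 0 0 0; -0.19 0.271 -0.07 0 0 0; -0.19 0.271 -0.07 0 0 0; -0.19 0.271 -0.07 0 0 0")

```text
time: 18.82
eef_pos: [0.4181, 0.3286, 0.0854]
tcp_rot: [0.766, 0.642, 0.001, 0.0]
contact_force: [0.1, 0.6, 0.1]
opening: 0.82
```

```bash
python3 - <<'E'
from r import *
s=get_state();q=s['tcp_rot'];p=s['eef_pos'];print(s['time'],p,'jaw',np.degrees(2*np.arctan2(q[1],q[0]))-90)
c=cam('wrist');save(c,'w9.png')
tops('wrist','puck_center',.009,.018)
tops('wrist','lid_grip',.018,.03)
E
```

```text
18.825 [0.41805685 0.32856596 0.08540181] jaw -10.070447884200604
wrist puck_center 0.70 5865 [416.1 329.9] [53.4 53.5] 80.2 zmed 13.7
wrist lid_grip 0.69 2601 [558.7 306.9] [16.8 50.2] 82.5 zmed 25.7
```

View pics/w9.png

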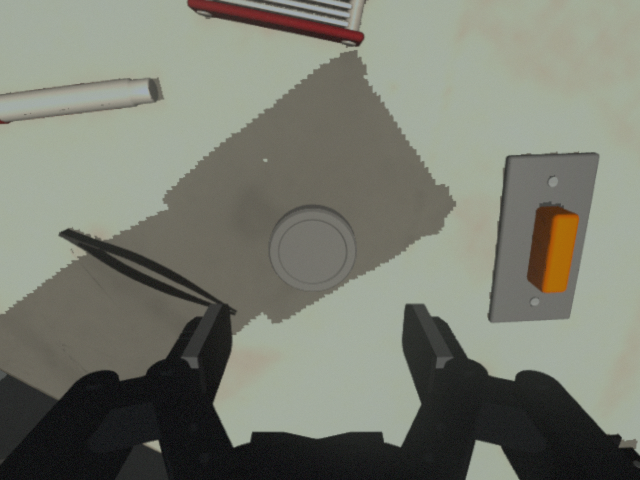

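The puck is at (313,249). The tweezers tip at (235,312) is clear of the left finger by about 25 mm. Descending to grip.

>>> jog_arm(commands="-0.001 0.001 -0.04 0 0 0; -0.002 0.001 -0.07 0 0 0; -0.002 0.001 -0.083 0 0 0; -0.002 0.001 -0.0885 0 0 0; -0.002 0.001 -0.0885 0 0 0; -0.002 0.001 -0.0885 0 0 0")

```text
time: 19.82
eef_pos: [0.4159, 0.3301, -0.0029]
tcp_rot: [0.766, 0.643, 0.001, 0.0]
contact_force: [1.0, 0.1, 0.1]
opening: 0.818
```

>>> jog_arm(commands="0 0 0 0 0 0; 0 0 0 0 0 0; 0 0 0 0 0 0; 0 0 0 0 0 0; 0 0 0 0 0 0", gripper=45, grip_force=40)

```text
time: 20.45
eef_pos: [0.4158, 0.3302, -0.0029]
tcp_rot: [0.766, 0.643, 0.001, 0.0]
contact_force: [-0.1, -0.8, 5.9]
opening: 0.588
```

>>> jog_arm(commands="0 0 0.01 0 0 0; 0 0 0.03 0 0 0; 0 0 0.03 0 0 0; 0 0 0.03 0 0 0")

```text
time: 20.95
eef_pos: [0.4144, 0.3293, 0.0254]
tcp_rot: [0.766, 0.643, -0.0, -0.0]
contact_force: [-0.3, 0.1, -1.0]
opening: 0.582
```

```bash
python3 - <<'E'
from r import *
s=get_state();q=s['tcp_rot'];p=s['eef_pos'];print(s['time'],p,s['opening'])
c=cam('wrist');save(c,'w10.png')
tops('wrist','puck_center',.005,.06)
E
```

```text
20.95 [0.41442835 0.32933505 0.0253555 ] 0.5820696807591089
wrist puck_center 0.82 14172 [414.8 329.8] [50.8 53. ] 80.4 zmed 41.4
```

View pics/w10.png

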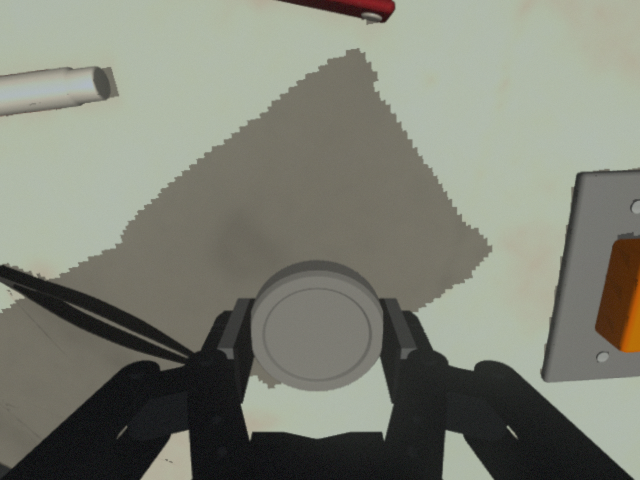

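The puck is held centred and level at (317,330). Carrying it to the deck.

>>> jog_arm(commands="0 0 0.05 0 0 0; 0 0 0.09 0 0 0; 0.039 -0.054 0.1 0 0 0; 0.077 -0.109 0.1 0 0 0; 0.115 -0.163 0.1 0 0 0; 0.153 -0.218 0.1 0 0 0; 0.1915 -0.272 0.1 0 0 0; 0.1915 -0.272 0.1 0 0 0; 0.1915 -0.272 0.1 0 0 0; 0.1915 -0.272 0.1 0 0 0")

```text
time: 22.35
eef_pos: [0.6051, 0.059, 0.1251]
tcp_rot: [0.766, 0.643, -0.001, -0.001]
contact_force: [0.1, -0.2, -1.4]
opening: 0.587
```

```bash
python3 - <<'E'
from r import *
s=get_state();q=s['tcp_rot'];p=s['eef_pos'];print(s['time'],p,s['opening'])
c=cam('wrist');save(c,'w11.png')
tops('wrist','puck_center',.1,.18)
tops('wrist','deck_center',.055,.065)
tops('top','puck_center',.1,.18)
tops('side','deck_center',.055,.065)
E
```

```text
22.35 [0.60514023 0.05895736 0.12506594] 0.5870950425129794
wrist deck_center 0.59 2645 [615.8 105.5] [14.5 55.9] 170.1 zmed 60.2
top puck_center 0.46 129 [603.3  80.6] [10.2 38.4] 3.1 zmed 142.2
side deck_center 0.78 246 [606.4  60. ] [ 57.8 113.1] 80.7 zmed 59.3
```

View pics/w11.png

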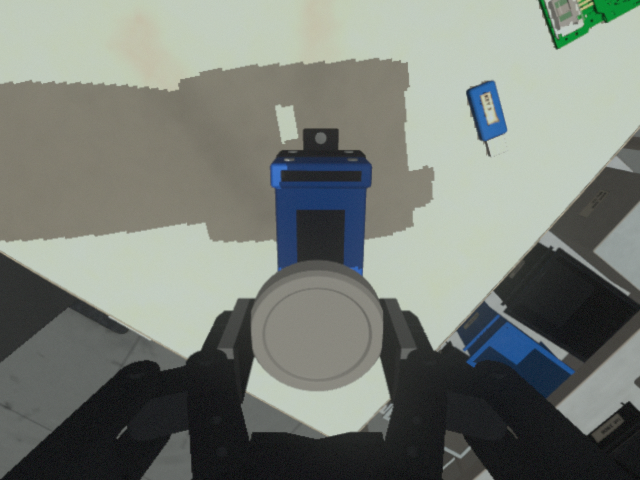

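>>> jog_arm(commands="0.001 -0.001 -0.03 0 0 0; 0.001 -0.001 -0.06 0 0 0; 0.001 -0.001 -0.075 0 0 0; 0.001 -0.001 -0.082 0 0 0; 0.001 -0.001 -0.084 0 0 0; 0.001 -0.001 -0.084 0 0 0; 0.001 -0.001 -0.084 0 0 0")

```text
time: 23.68
eef_pos: [0.6081, 0.0565, 0.0429]
tcp_rot: [0.766, 0.643, 0.001, 0.001]
contact_force: [-0.6, -0.0, -0.9]
opening: 0.585
```

```bash
python3 - <<'E'
from r import *
s=get_state();q=s['tcp_rot'];p=s['eef_pos'];print(s['time'],p,s['opening'],s['contact_force'])
c=cam('wrist');save(c,'w12.png')
tops('wrist','puck_center',.045,.065,near=[.607,.058])
E
```

```text
23.675 [0.60809545 0.05653915 0.042858  ] 0.5848700833048892 [-0.62499022 -0.0381451  -0.92587829]
wrist puck_center 0.60 14163 [608.5  57. ] [50.8 53.4] 80.3 zmed 59.1
```

View pics/w12.png

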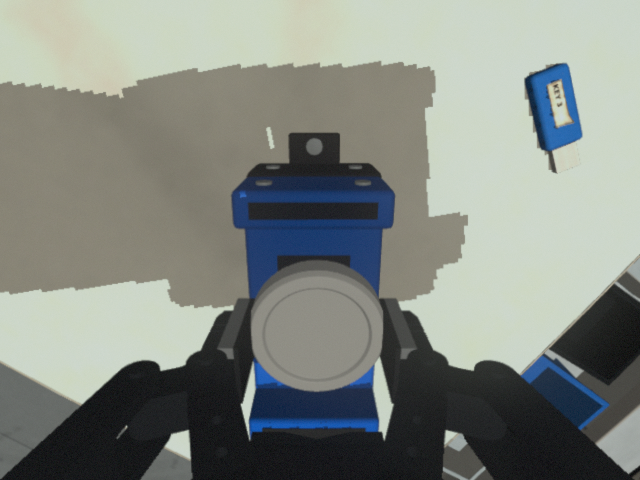

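The puck is over the deck middle, 5 mm up. Easing it down.

>>> jog_arm(commands="-0.001 0 -0.002 0 0 0; -0.001 0 -0.0035 0 0 0; -0.001 0 -0.0045 0 0 0; -0.001 0 -0.005 0 0 0; -0.001 0 -0.0055 0 0 0; -0.001 0 -0.0055 0 0 0")

```text
time: 24.58
eef_pos: [0.6062, 0.0566, 0.0371]
tcp_rot: [0.766, 0.643, -0.0, -0.0]
contact_force: [-3.6, 1.0, 5.7]
opening: 0.589
```

>>> jog_arm(commands="0 0 0 0 0 0; 0 0 0 0 0 0; 0 0 0 0 0 0; 0 0 0 0 0 0; 0 0 0.04 0 0 0; 0 0 0.09 0 0 0; 0 0 0.11 0 0 0; 0 0 0.11 0 0 0; 0 0 0.11 0 0 0", gripper=80)

```text
time: 25.7
eef_pos: [0.605, 0.0566, 0.1439]
tcp_rot: [0.766, 0.643, -0.001, -0.001]
contact_force: [-0.1, 0.2, -0.4]
opening: 0.801
```

```bash
python3 - <<'E'
from r import *
s=get_state();q=s['tcp_rot'];p=s['eef_pos'];print(s['time'],p,s['opening'],s['contact_force'])
c=cam('wrist');save(c,'w13.png')
tops('wrist','puck_center',.048,.058,near=[.607,.058])
tops('wrist','deck_center',.058,.065)
E
```

```text
25.7 [0.60499348 0.05663407 0.14394574] 0.800990804546914 [-0.11772192  0.23611481 -0.44824689]
wrist puck_center 0.64 5161 [607.1  56.5] [53.4 53.7] 132.4 zmed 53.7
wrist deck_center 0.68 3631 [607.3  57.5] [ 56.1 111.8] 79.9 zmed 60.2
```

View pics/w13.png

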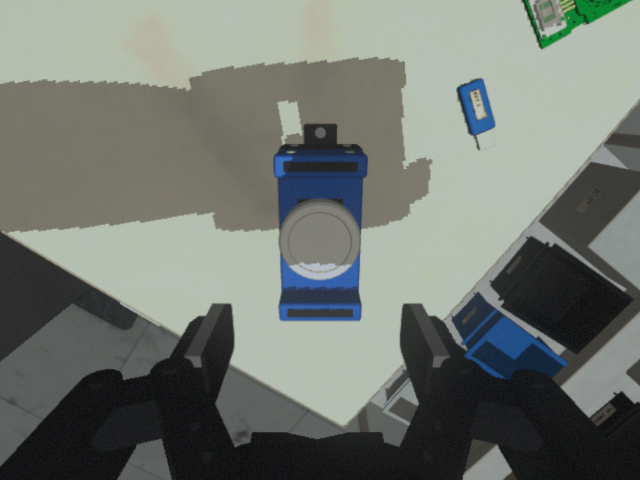

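The puck lies in the deck middle at (320,240). Last part is the lid.

>>> jog_arm(commands="-0.0465 0.25 0 0 0 0.039; -0.0465 0.25 0 0 0 0.039; -0.0465 0.25 0 0 0 0.039; -0.0465 0.25 0 0 0 0.039; -0.0465 0.25 0 0 0 0.039; -0.0465 0.25 -0.03 0 0 0.039; -0.0465 0.25 -0.06 0 0 0.039; -0.0465 0.25 -0.06 0 0 0.039; -0.0465 0.25 -0.06 0 0 0.039", gripper=45)

```text
time: 27.08
eef_pos: [0.5607, 0.3061, 0.0872]
tcp_rot: [0.754, 0.657, 0.0, 0.0]
contact_force: [0.2, -0.6, -0.2]
opening: 0.453
```

```bash
python3 - <<'E'
from r import *
s=get_state();q=s['tcp_rot'];p=s['eef_pos'];print(s['time'],p,s['opening'],'jaw',np.degrees(2*np.arctan2(q[1],q[0]))-90)
c=cam('wrist');save(c,'w14.png')
tops('wrist','lid_grip',.022,.03)
tops('wrist','lid_grip',.003,.03)
E
```

```text
27.075 [0.56068532 0.30608921 0.0871505 ] 0.4530698319063773 jaw -7.83877601721349
wrist lid_grip 0.68 2181 [559.4 306.6] [16.  49.8] 82.6 zmed 26.0
wrist lid_grip 0.82 14696 [559.4 306.7] [ 56.2 111.5] 82.6 zmed 6.4
wrist lid_grip 0.74 3042 [437.8 452.9] [24.1 63.5] 171.8 zmed 13.3
```

View pics/w14.png

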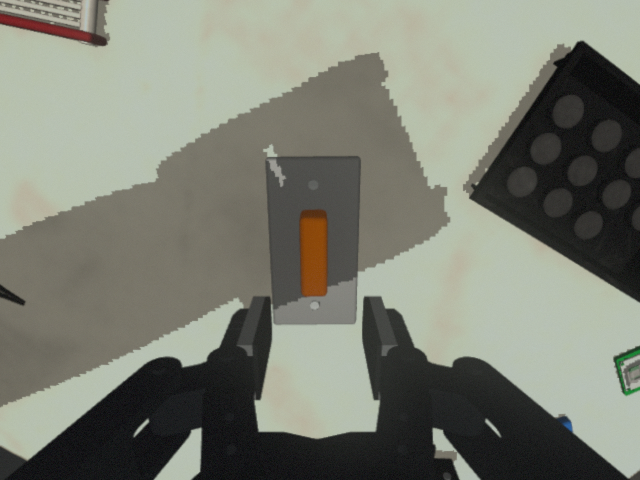

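The lid handle at (313,252) is centred, so descend and grip.

>>> jog_arm(commands="-0.001 0.0005 -0.03 0 0 0.007; -0.001 0.0005 -0.055 0 0 0.007; -0.001 0.0005 -0.07 0 0 0.007; -0.001 0.0005 -0.0765 0 0 0.007; -0.001 0.0005 -0.0765 0 0 0.007; -0.001 0.0005 -0.0765 0 0 0.007")

```text
time: 28.08
eef_pos: [0.5597, 0.3074, 0.011]
tcp_rot: [0.751, 0.66, 0.001, 0.0]
contact_force: [-0.2, -0.4, 0.2]
opening: 0.447
```

>>> jog_arm(commands="0 0 0 0 0 0; 0 0 0 0 0 0; 0 0 0 0 0 0; 0 0 0 0 0 0; 0 0 0 0 0 0; 0 0 0 0 0 0", gripper=5, grip_force=45)

```text
time: 28.82
eef_pos: [0.5597, 0.3074, 0.0109]
tcp_rot: [0.751, 0.66, 0.001, 0.0]
contact_force: [-0.4, 0.7, 5.1]
opening: 0.173
```

>>> jog_arm(commands="0 0 0.03 0 0 0; 0 0 0.08 0 0 0; 0 0 0.12 0 0 0; 0.012 -0.06 0.12 0 0 -0.015; 0.024 -0.12 0.12 0 0 -0.03; 0.036 -0.18 0.12 0 0 -0.045; 0.044 -0.23 0.12 0 0 -0.045; 0.0475 -0.25 0.12 0 0 -0.045; 0.0475 -0.25 0.12 0 0 -0.045; 0.0475 -0.25 0.12 0 0 -0.045; 0.0475 -0.25 0.09 0 0 -0.045; 0.0475 -0.25 0.075 0 0 -0.045; 0.0475 -0.25 0.07 0 0 -0.045; 0.0475 -0.25 0.07 0 0 -0.045")

```text
time: 30.58
eef_pos: [0.6064, 0.0576, 0.0798]
tcp_rot: [0.766, 0.643, -0.0, -0.0]
contact_force: [-0.3, 0.0, -1.9]
opening: 0.169
```

```bash
python3 - <<'E'
from r import *
s=get_state();q=s['tcp_rot'];p=s['eef_pos'];print(s['time'],p,s['opening'],s['contact_force'],'jaw',np.degrees(2*np.arctan2(q[1],q[0]))-90)
c=cam('wrist');save(c,'w15.png')
tops('wrist','lid_grip',.06,.12)
tops('wrist','lid_grip',.065,.08)
tops('side','lid_grip',.065,.08)
c=cam('side'); f=cv2.cvtColor(c['frame'],cv2.COLOR_RGB2BGR)[110:270,250:450]
cv2.imwrite('pics/s15.png',cv2.resize(f,None,fx=3,fy=3))
E
```

```text
30.575 [0.60636204 0.05763655 0.0798008 ] 0.16917355252224003 [-0.25257503  0.04149066 -1.88622949] jaw -9.92355089203268
wrist lid_grip 0.91 21344 [607.1  56.6] [ 56.6 112. ] 80.0 zmed 76.0
wrist lid_grip 0.98 16106 [607.5  56.5] [ 56.5 111.8] 79.9 zmed 76.2
side lid_grip 0.82 471 [606.   57.9] [ 55.6 114.6] 79.9 zmed 75.9
```

View pics/w15.png

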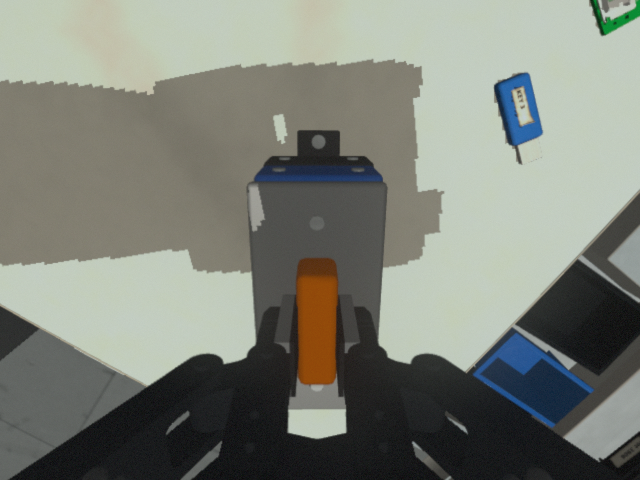

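View pics/s15.png

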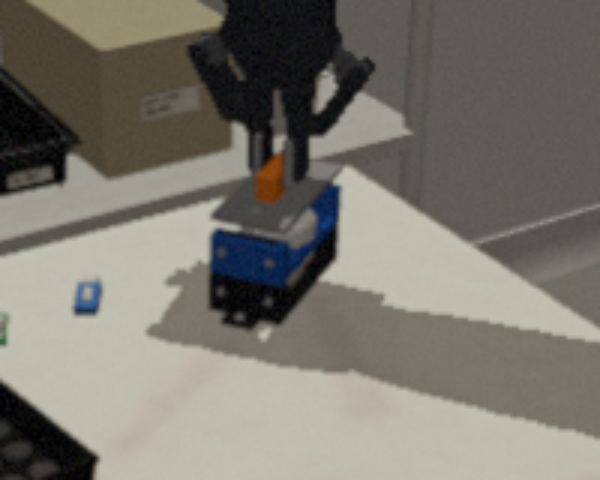

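The lid is square over the deck (wrist (317,290)), 9–10 mm up. Easing it down.

>>> jog_arm(commands="0 0.001 -0.004 0 0 0; 0 0.001 -0.007 0 0 0; 0 0.001 -0.0085 0 0 0; 0 0.001 -0.0095 0 0 0; 0 0.001 -0.0105 0 0 0; 0 0.001 -0.0105 0 0 0; 0 0.001 -0.0105 0 0 0")

```text
time: 31.85
eef_pos: [0.6061, 0.0581, 0.0709]
tcp_rot: [0.766, 0.643, -0.001, -0.0]
contact_force: [-5.3, 0.2, 7.8]
opening: 0.176
```

>>> jog_arm(commands="0 0 0 0 0 0; 0 0 0 0 0 0; 0 0 0 0 0 0; 0 0 0 0 0 0; 0 0 0.03 0 0 0; 0 0 0.07 0 0 0; 0 0 0.1 0 0 0; 0 0 0.1 0 0 0; 0 0 0.1 0 0 0", gripper=42)

```text
time: 32.98
eef_pos: [0.6056, 0.0581, 0.168]
tcp_rot: [0.766, 0.643, -0.001, -0.001]
contact_force: [0.8, -0.3, -1.1]
opening: 0.416
```

```bash
python3 - <<'E'
from r import *
s=get_state();print(s['time'],s['eef_pos'],s['opening'],s['contact_force'])
c=cam('wrist');save(c,'w16.png')
tops('wrist','lid_grip',.06,.07)
tops('wrist','lid_grip',.08,.09)
tops('side','lid_grip',.06,.07)
for n in ['hexkey_set','parts_box_c','dongle']: tops('top',n,.001,.03)
c=cam('side'); f=cv2.cvtColor(c['frame'],cv2.COLOR_RGB2BGR)[150:250,270:410]
cv2.imwrite('pics/s16.png',cv2.resize(f,None,fx=4,fy=4))
E
```

```text
32.975 [0.60563719 0.05811406 0.16800275] 0.41615959584918777 [ 0.75332666 -0.29270726 -1.0685488 ]
wrist lid_grip 0.82 10884 [606.7  57.4] [ 56.1 111.6] 80.1 zmed 66.3
wrist lid_grip 0.67 125 [616.9 111.9] [ 0.8 52. ] 170.1 zmed 64.2
wrist lid_grip 0.90 1882 [606.6  57.4] [15.9 49.6] 80.8 zmed 86.0
side lid_grip 0.90 536 [606.2  59.3] [ 57.1 116.9] 79.7 zmed 66.0
top hexkey_set 0.61 801 [424.2 467. ] [36.3 94. ] 159.6 zmed 13.1
top parts_box_c 0.77 1095 [618.7 490.7] [65.4 74.4] 141.0 zmed 21.1
top dongle 0.66 229 [733.6 113.8] [24.2 48.3] 98.0 zmed 7.8
```

View pics/w16.png

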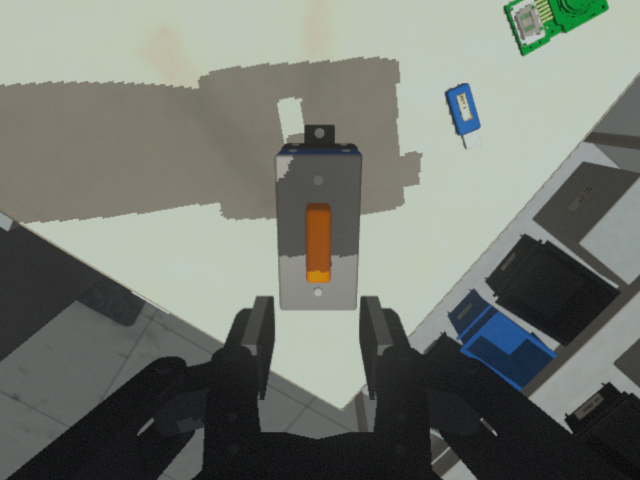

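View pics/s16.png

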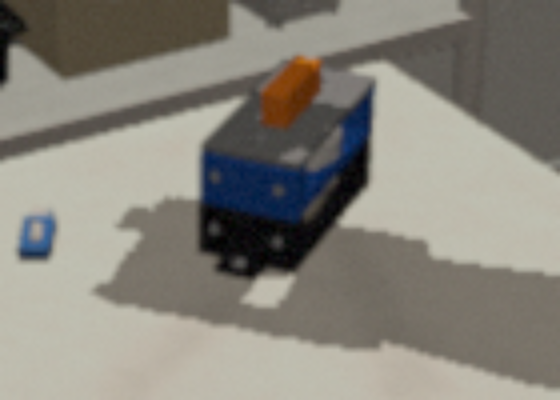

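The lid (wrist (318,230)) lies square on the stack with its top at 66 mm, as it should be. The bystanders haven't moved, so I'm handing in.

```bash
python3 -c "
from plant import ctrl
print(ctrl.sign_off())"
```

```text
the job is handed in; nothing more can be done
None
```

I built the kit on the rack base in the order asked: beige module, blue deck, white puck, grey lid. Each part was eased down until it touched and released before the next. The job was handed in at about 33 s on the robot's clock; sign-off gives no verdict.

| Part | Last measured offset | Height check |
|---|---|---|
| Module | about 1 mm from the base centre, in line to 0.5° | board top 16 mm above the bench, as it should be |
| Deck | about 1.5 mm from the base centre, in line to 0.1° | wall tops 60 mm above the bench, as they should be |
| Puck | about 1 mm from the deck centre | top 54 mm above the bench, as it should be |
| Lid | under 1 mm from the deck centre, in line to 0.2° | plate top 66 mm above the bench, as it should be |

- **Bystanders:** the hex key set, parts box and dongle measured within about 2 mm of their starting places, which is within the measuring noise.
- **Disagreements:** the side camera read y about 2 mm higher than the wrist and top cameras, which is within the stated calibration. The grip opening on the puck read about 2 mm narrower than its diameter, but the wrist view showed it held centred and level.
- **Not re-checked:** the module can't be seen in the wrist view once the deck is on, so its position was last measured just before the deck went down.

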